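# Turn over the pack-pattern card at the honey packing table

### The job

A jar of honey was left standing on the right half of the teal sheet, just where the hinged pack-pattern card has to land. Without lifting it, push the jar along the table until it stands upright, wholly off the sheet; then with the fingertips turn the card up and over its spine and press it down flat on the right half of the sheet, so that its amber side shows. Do not pick anything up, leave the other things where they are, and end clear of everything.

Things in the scene. Friction and masses are not known exactly. Their poses are not given: they have to be found in the camera images.
- board: fixed board: teal sheet flush with the table, 170 mm along x, 300 mm along y, and across its middle a dark steel spine strip (190 x 14 mm, 4 mm high; a hinge knuckle 13 mm high at each end). Origin: middle of the spine, at table height. x runs along the spine, away from the robot; y to the sheet's left half; z up; yaw up to 0.3 rad either way. Its right half is y = 0 to -150 mm
- leaf (a joint): angle of the card about the spine, rad: 0 flat on the left half (+y), 1.57 upright, 3.14 (its stop) flat on the right half (-y). Starts part-way up over the left half, 0.4 to 0.75. Hinge axis along the board's x through its origin, 7 mm above the table. Stiff by friction: the card stays wherever it is left; about 2 N at its free edge turns it
- leaf_edge (a point): middle of the card's free edge, 138 mm from the hinge axis. The card is a rigid plate, 150 mm along the spine, 5 mm thick, from 10 to 138 mm from the axis; cream face with honey discs up at the start, amber face with cream discs below. Lying flat, its upper face is about 10 mm above the table. Site y points along the card away from the spine, x along the spine
- jar: the honey jar that stands on the right half of the sheet: 74 mm across, 72 mm tall, about 0.33 kg, cream coloured with gold lid and paper label; slides on the table, best pushed below mid-height. Origin at the centre of its underside
- jar_b: bystander, not to be disturbed: a second jar like it, cream coloured, beyond the board on the side away from the robot. Origin at the centre of its underside
- jar_c: bystander, not to be disturbed: a third jar of that size, dark amber, beyond the board to the right. Origin at the centre of its underside
- spool: bystander, not to be disturbed: tan twine spool, 60 mm wide, 55 mm tall. Origin at the centre of its underside
- tape: bystander, not to be disturbed: roll of brown tape lying flat, 100 mm wide, 48 mm tall. Origin at the centre of its underside
- labels: bystander, not to be disturbed: small cardboard box, 100 x 70 x 40 mm. Origin at the centre of its underside
- stamp: bystander, not to be disturbed: dark wooden hand stamp, 40 mm wide, 68 mm tall, at the right near the robot. Origin at the centre of its underside
Not all that is in view belongs to the job. Leave any blue or green look-alike of the jar alone.

How it is judged:
On the way, in this order (a step that is already met when the one before it is completed fails the run):
1. the jar stands upright on the table, wholly off the sheet, with the card not yet past upright ((y of jar in the frame of board below -0.182 m or y of jar in the frame of board above 0.182 m or x of jar in the frame of board above 0.117 m or x of jar in the frame of board below -0.117 m) and angle between jar's own z axis and vertical below 0.1 rad and height (world z) of jar below 0.006 m and value of joint leaf below 1.4 rad), for 0.2 s.
2. the card lies flat on the right half (value of joint leaf above 3.06 rad), for 0.2 s.
At the end, for the whole second after the job is handed in: card flat on the right half (above 3.06 rad: edge within 11 mm of down) and still; jar upright, at rest, off the sheet (centre over 182 mm from the spine or 117 mm along it), never lifted 14 mm or tipped 0.35 rad; no other thing moved over 25 mm (value of joint leaf above 3.06 rad and velocity of joint leaf below 0.05 rad/s and linear speed of jar below 0.01 m/s and (y of jar in the frame of board below -0.182 m or y of jar in the frame of board above 0.182 m or x of jar in the frame of board above 0.117 m or x of jar in the frame of board below -0.117 m) and angle between jar's own z axis and vertical below 0.1 rad and height (world z) of jar below 0.006 m); the robot touches nothing.
It fails at once if the jar on the sheet is lifted off the table (height (world z) of jar above 0.014 m).
It fails at once if the jar on the sheet is tipped over (angle between jar's own z axis and vertical above 0.35 rad).
It fails at once if a bystander (another jar, spool, tape, box, stamp) is moved more than 25 mm (distance of any of jar_b, jar_c, spool, tape, labels, stamp from where it was at the start of the episode above 0.025 m).
It also fails if it takes over 59 s, if anything falls off the work surface, if the arm or the gripper's body presses on something with over 40 N, if the wrist force passes 120 N, or if a joint passes its speed limit or range.

### The arm

A 6-joint arm with a two-finger parallel gripper is mounted at the origin on the work surface. World frame = base frame: x ahead of the robot, y to its left, z up, the work surface at z = 0. Lengths are in m, angles in rad, forces in N, time in s.
With the tool pointing down it reaches from about 0.35 to 0.775 m from the base axis. Payload 7.3 kg.
Tool frame: the origin (TCP) lies on the centre line of the jaws, within the pads' length; the fingertips stand 11 mm ahead of it and the grasp point (between the pads) lies 8 mm behind it; z points along the fingers, y is the direction in which the jaws open and shut (so a half turn about z gives the same grasp; the last joint's range is limited). The gripper opens to 92 mm and grips with 3 to 60 N. Pads are 19 mm wide; open, the fingers measure 130 mm over their backs; the gripper's body (75 mm by 190 mm) begins 47 mm behind the grasp point.
Start: joints at [-1.435, 0.342, 1.524, -0, 1.275, -0.146], TCP at [0.146, -0.504, 0.238] pointing down, gripper open.
Joint ranges: [-2.53, 2.53], [-0.77, 2.02], [0.04, 2.7], [-1, 4.14], [0.28, 2.66], [-3.11, 3.11]. Speed limits (rad/s): [2.57, 2.57, 3.14, 3.14, 3.14, 3.14].

### API

Orientations are given as [roll, pitch, yaw] about the fixed x, y, z axes, in that order (R = Rz(yaw) Ry(pitch) Rx(roll)).
In Python, from cell import robot gives the robot as it stands.
- The arm moves only by the tool jog_arm, never from a script. Its argument "deltas" is one flat list of numbers, 6 for each row, row after row: the shift along the world's x, y, z in units of 0.1 m (1.0 is 0.1 m), then the turn, a rotation vector about the world's x, y, z in units of 90 degrees (1.0 is 90 degrees). A call has 1 to 5 rows; each row is the pose to reach, as a shift and turn from the pose commanded when the call began; what a row does not reach only later rows make up. A row lasts 1/12 s, in which the tool goes at most 41.7 mm and 7.16 degrees, less where a joint would pass 70% of its speed; a pose out of reach is approached as far as the arm can. A call with a number of a shift or a turn outside -1 to 1 is refused whole. A call with a gripper value outside its range is refused whole. "claw" is the opening, from 0 (shut) to 1 (fully open), set as the call begins (left out, the last holds). The fingers move at their own pace and stop on an object; "newtons" is the grip in N (left out, the last holds). Time passes only in rows, so rows that repeat a pose let the fingers close. It gives the time, the measured TCP pose, the force and the opening at its end, in the units of the state.
- robot.observe(): the state, without advancing time (a new reading comes with each control period).
- robot.read_camera(name): name is "scene" or "side" or "wrist"; returns the picture (420x560x3 uint8, red, green, blue); there is no depth.
- robot.camera_params(name): a dict with "fx", "fy", "cx", "cy" (pixels), "R" (3x3) and "t" (3): a world point X has camera coordinates R X + t. Camera axes: x right, y down, z forward; pixel columns grow to the right and rows downward; lengths in m; the calibration is good to about 2 mm. A picture is of the moment at which its call begins: read the wrist's pose just before it. camera_params takes no time and is no camera call; for the wrist camera it gives the pose at the moment of the call.
- robot.hand_in(): hands the job in, once; it reports no verdict.
The state is a dict: "time": time; "qpos": joint angles; "qvel": joint speeds; "joint_efforts": joint torques, N m; "tool_pos": TCP position; "tool_rot": TCP orientation; "contact_force": force on the tool from outside, world axes, zero at the start; "torque": the same for the moment, N m; "opening": finger opening in m.
Only numpy, scipy, OpenCV 4.12 (cv2) and the standard library are available. Lean on these libraries where they do the work, as an engineer would, in place of code of your own. Each camera call takes 0.05 s, during which the arm holds its last target. There are 200 camera calls.

## Working session

There is one attempt and no reset: what is moved stays moved. The work goes in short steps, Python scripts to look and compute and a tool call to move; the robot and the scene stay as the last step left them, time stands still between calls to the robot, and variables do not carry over. Pictures are saved under pics/ and viewed, about 8 in all and at most 12, crops included, and the job is handed in when it is done.

Besides the shell and the picture viewer there is one more tool, called after ">>>" as name(argument=value, ...) on one line, values as JSON. jog_arm: Moves the arm, as the interface text tells. Its arguments: {"type":"object","properties":{"deltas":{"type":"array","items":{"type":"number"}},"claw":{"type":"number"},"newtons":{"type":"number"}},"required":["deltas"]}

```bash
mkdir -p pics; ls
cat > h.py <<'E'
import numpy as np, cv2
from cell import robot
def snap(n,f):
    p=robot.camera_params(n); im=robot.read_camera(n)
    cv2.imwrite(f'pics/{f}.png',im[:,:,::-1]); np.savez(f'pics/{f}.npz',**{k:np.array(v) for k,v in p.items()}); return im,p
def load(f): return cv2.imread(f'pics/{f}.png')[:,:,::-1], dict(np.load(f'pics/{f}.npz'))
def ray(p,u,v):
    d=np.array([(u-p['cx'])/p['fx'],(v-p['cy'])/p['fy'],1.]); R=np.array(p['R']); return -R.T@np.array(p['t']), R.T@d
def onz(p,u,v,z):
    c,d=ray(p,u,v); return c+d*(z-c[2])/d[2]
def proj(p,X):
    c=np.array(p['R'])@np.array(X)+np.array(p['t']); return np.array([p['fx']*c[0]/c[2]+p['cx'],p['fy']*c[1]/c[2]+p['cy']])
def tri(rs):
    A=0;b=0
    for c,d in rs:
        d=d/np.linalg.norm(d);M=np.eye(3)-np.outer(d,d);A=A+M;b=b+M@c
    return np.linalg.solve(A,b)
E
python3 - <<'E'
from h import *
a,_=snap('scene','scene0');b,_=snap('side','side0')
cv2.imwrite('pics/both0.png',np.vstack([a,b])[:,:,::-1])
for n in('scene','side'):
    p=robot.camera_params(n);print(n,ray(p,p['cx'],p['cy']),p['fx'])
print(robot.observe())
E
```

```text
pics
scene (array([1.16182452, 0.69309591, 0.88286072]), array([-0.50916341, -0.53765647, -0.67207004])) 473.158402309074
side (array([ 0.44530053, -1.19713376,  1.04997409]), array([ 0.04310112,  0.77388227, -0.63186116])) 483.91203098042973
{'time': 0.1, 'qpos': array([-1.43501444e+00,  3.42654767e-01,  1.52490452e+00,  3.49270222e-05,
        1.27541533e+00, -1.45969215e-01]), 'qvel': array([ 2.22794482e-05, -8.89800029e-04, -1.88502786e-03,  8.14762276e-04,
       -1.32644438e-04, -3.54661074e-05]), 'joint_efforts': array([ 1.88858095e-03, -4.32006383e+01, -2.44693637e+01,  7.19745364e-02,
        5.25413977e-02, -4.34479239e-05]), 'tool_pos': array([ 0.14596985, -0.50394142,  0.23711949]), 'tool_rot': array([-3.14023024e+00, -2.34053558e-04,  2.81740747e-01]), 'contact_force': array([ 0.1939503 , -0.6816419 , -0.28648512]), 'torque': array([ 0.00736205,  0.03090757, -0.01179406]), 'opening': 0.09206050897230249}
```

View pics/scene0.png

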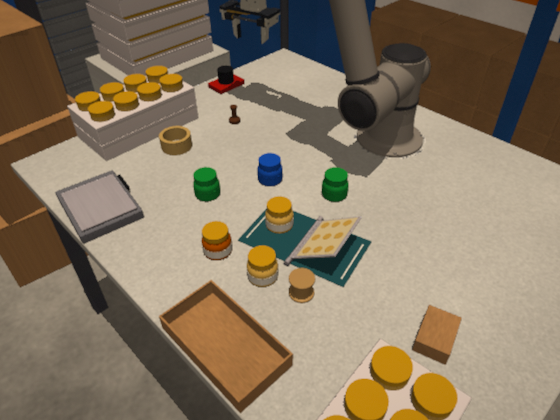

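View pics/side0.png

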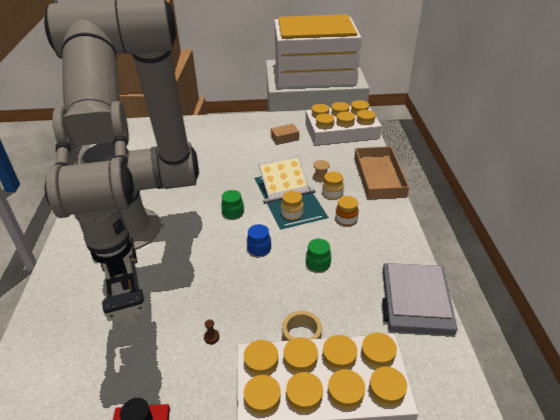

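Scene picture: the candidates for the jar are cream (279,213) on the sheet, cream (263,265) beyond it = jar_b, amber (216,240) = jar_c, greens (206,184) and (335,184), and blue (270,169). I choose (279,213), which is (292,206) in the side view. The spool is at (302,285), with the card up over the left half. Next I take a close crop to check this.

Run:
```python
from h import *
a,_=load('scene0');b,_=load('side0')
A=cv2.resize(a[155:305,185:385],(800,600),interpolation=cv2.INTER_CUBIC)
B=cv2.resize(b[150:285,210:390],(800,600),interpolation=cv2.INTER_CUBIC)
cv2.imwrite('pics/cropA.png',A[:,:,::-1]);cv2.imwrite('pics/cropB.png',B[:,:,::-1])
```

```text
(no output)
```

View pics/cropA.png

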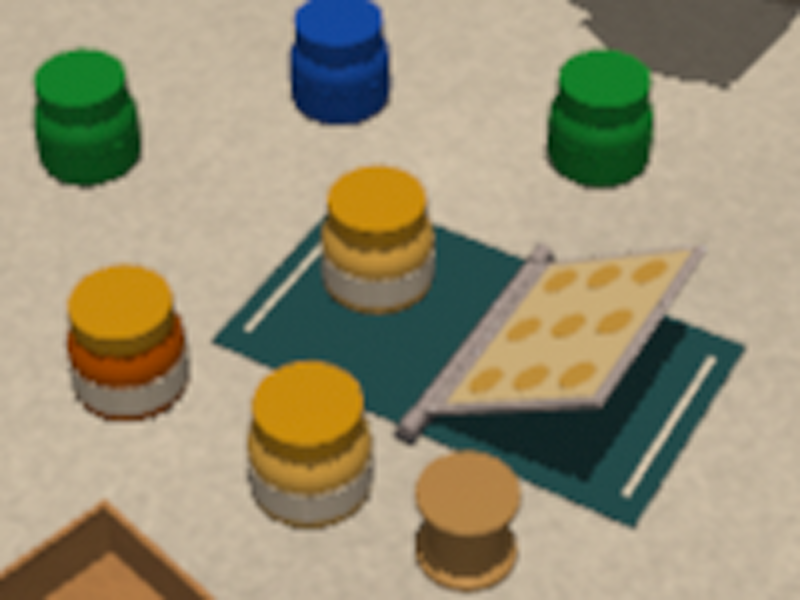

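View pics/cropB.png

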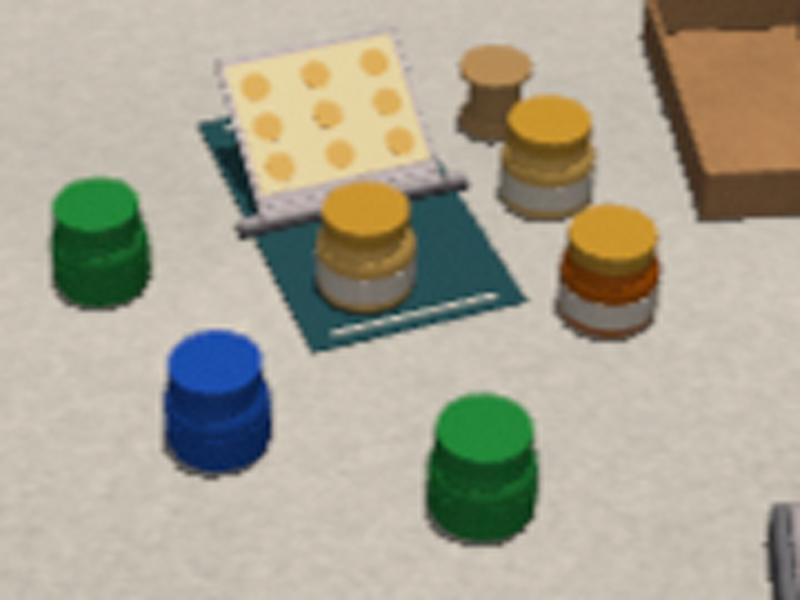

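The crops confirm the choice: the cream jar on the sheet has its lid at A(378,200) and B(367,210). Its right neighbours are the jar_c and blue and green look-alikes, with the card cream side up. Next I triangulate everything.

```bash
cat > m.py <<'E'
from h import *
np.set_printoptions(precision=4,suppress=True)
_,pa=load('scene0');_,pb=load('side0')
fa=lambda q:(185+(q[0]-1.5)/4,155+(q[1]-1.5)/4)
fb=lambda q:(210+(q[0]-1.7)/4.444,150+(q[1]-1.7)/4.444)
P=dict(jar=((378,200),(367,210)),jar_b=((308,408),(550,120)),jar_c=((122,303),(612,234)),grF=((82,80),(485,428)),grN=((605,80),(97,205)),blue=((340,22),(215,357)),spool=((468,490),(497,65)),
 edgeN=((703,250),(220,65)),edgeF=((603,405),(395,32)),knN=((543,250),(243,226)),knF=((407,432),(462,183)),
 shLN=((745,347),(200,125)),shRF=((213,342),(525,299)))
T={}
for k,(a,b) in P.items():
    X=tri([ray(pa,*fa(a)),ray(pb,*fb(b))]);T[k]=X
    print(k,X,proj(pa,X)-fa(a),proj(pb,X)-fb(b))
cs=[onz(pa,*fa(q),0)[:2] for q in((213,342),(635,527),(745,347))]+[onz(pb,*fb(q),0)[:2] for q in((200,125),(313,352),(525,299))]
print(np.array(cs))
RF=(cs[0]+cs[5])/2;LF=cs[1];LN=(cs[2]+cs[3])/2;RN=cs[4]
O=(RF+LF+LN+RN)/4
ex=(RF+LF-RN-LN)/4;ey=(LF+LN-RF-RN)/4
print('O',O,'half',np.linalg.norm(ex),np.linalg.norm(ey),'yaw',np.arctan2(ex[1],ex[0]),np.arctan2(-ey[0],ey[1]))
y=(np.arctan2(ex[1],ex[0])*.085+np.arctan2(-ey[0],ey[1])*.15)/.235
R=np.array([[np.cos(y),-np.sin(y)],[np.sin(y),np.cos(y)]])
print('yaw',y)
for k,X in T.items():print(k,'board',R.T@(X[:2]-O),X[2])
E
python3 m.py
```

```text
jar [0.5396 0.0375 0.066 ] [-0.6672  0.392 ] [-0.5392 -0.2848]
jar_b [0.6907 0.1369 0.0656] [-0.2746  0.1405] [-0.1901 -0.0795]
jar_c [ 0.7144 -0.0055  0.0659] [-0.4978  0.2187] [-0.3883 -0.1344]
grF [ 0.5984 -0.1969  0.066 ] [-0.5636  0.2555] [-0.5511 -0.2173]
grN [0.3417 0.0595 0.0661] [-0.4341  0.3212] [-0.3688 -0.2614]
blue [ 0.4256 -0.117   0.0678] [-0.1031  0.0651] [-0.101  -0.0576]
spool [0.6614 0.2353 0.0517] [-0.6946  0.3885] [-0.4443 -0.2143]
edgeN [0.437  0.2197 0.0759] [-0.6101  0.4313] [-0.4238 -0.2985]
edgeF [0.5784 0.2587 0.0743] [-1.4319  0.89  ] [-0.9121 -0.536 ]
knN [0.4486 0.1023 0.0046] [-0.5249  0.3397] [-0.4167 -0.2524]
knF [ 0.6241  0.1489 -0.0004] [-0.7407  0.4046] [-0.5292 -0.2482]
shLN [ 0.4175  0.2488 -0.0033] [-0.6054  0.4157] [-0.4201 -0.2876]
shRF [ 0.6565  0.0058 -0.0023] [-0.1762  0.0844] [-0.1414 -0.0554]
[[ 0.6573  0.0076]
 [ 0.5788  0.2947]
 [ 0.4181  0.2506]
 [ 0.4191  0.2423]
 [ 0.4956 -0.043 ]
 [ 0.6565  0.0029]]
O [0.5375 0.1259] half 0.08392275338646395 0.149811964182491 yaw 0.2916235500252758 0.2617791392790264
yaw 0.2725739261446911
jar board [-0.0218 -0.0857] 0.06604706727032573
jar_b board [ 0.1505 -0.0306] 0.06561351321760263
jar_c board [ 0.1351 -0.1741] 0.06593230253351301
grF board [-0.0282 -0.3272] 0.06604030743269822
grN board [-0.2064 -0.0112] 0.0660765345931934
blue board [-0.1731 -0.2038] 0.06782985909449539
spool board [0.1488 0.0721] 0.05170978634383056
edgeN board [-0.0716  0.1174] 0.0758556183271792
edgeF board [0.0752 0.1169] 0.07434184063178113
knN board [-0.0919  0.0013] 0.004595103499043497
knF board [ 0.0896 -0.0011] -0.0003791341349798612
shLN board [-0.0824  0.1507] -0.0033452101298607857
shRF board [ 0.0823 -0.1477] -0.0022550165579325095
```

>>> jog_arm(deltas=[0.16, 0.25, 0, 0, 0, 0.04, 0.32, 0.5, 0, 0, 0, 0.08, 0.47, 0.74, 0, 0, 0, 0.12, 0.63, 0.99, 0, 0, 0, 0.166], claw=0.44)

```text
time: 0.43
tool_pos: [0.2093, -0.404, 0.2373]
tool_rot: [-3.141, -0.0, 0.545]
contact_force: [0.2, -0.3, -0.0]
opening: 0.0703
```

>>> jog_arm(deltas=[0.16, 0.25, 0, 0, 0, 0.04, 0.32, 0.5, 0, 0, 0, 0.08, 0.47, 0.74, 0, 0, 0, 0.12, 0.63, 0.99, 0, 0, 0, 0.166])

```text
time: 0.77
tool_pos: [0.2723, -0.3049, 0.2375]
tool_rot: [-3.141, -0.0, 0.806]
contact_force: [1.0, -0.0, -0.8]
opening: 0.0432
```

>>> jog_arm(deltas=[0.16, 0.25, 0, 0, 0, 0.04, 0.32, 0.5, 0, 0, 0, 0.08, 0.47, 0.74, 0, 0, 0, 0.12, 0.63, 0.99, 0, 0, 0, 0.166])

```text
time: 1.1
tool_pos: [0.3353, -0.2059, 0.2376]
tool_rot: [-3.141, 0.0, 1.067]
contact_force: [0.0, -0.1, 0.4]
opening: 0.0405
```

>>> jog_arm(deltas=[0.16, 0.25, 0, 0, 0, 0.04, 0.32, 0.5, 0, 0, 0, 0.08, 0.47, 0.74, 0, 0, 0, 0.12, 0.63, 0.99, 0, 0, 0, 0.166])

```text
time: 1.43
tool_pos: [0.3983, -0.1069, 0.2376]
tool_rot: [-3.141, 0.0, 1.328]
contact_force: [0.9, -0.3, -0.1]
opening: 0.0407
```

>>> jog_arm(deltas=[0.16, 0.25, 0, 0, 0, 0.04, 0.32, 0.5, 0, 0, 0, 0.08, 0.47, 0.74, 0, 0, 0, 0.12, 0.63, 0.99, 0, 0, 0, 0.166])

```text
time: 1.77
tool_pos: [0.4613, -0.0079, 0.2375]
tool_rot: [-3.141, 0.0, 1.589]
contact_force: [0.8, -0.7, -0.4]
opening: 0.0405
```

>>> jog_arm(deltas=[0.16, 0.25, 0, 0, 0, 0.04, 0.32, 0.5, 0, 0, 0, 0.08, 0.47, 0.74, 0, 0, 0, 0.12, 0.63, 0.99, 0, 0, 0, 0.166, 0.63, 0.99, 0, 0, 0, 0.166])

```text
time: 2.18
tool_pos: [0.5257, 0.0934, 0.237]
tool_rot: [3.141, -0.001, 1.853]
contact_force: [-1.5, 0.1, -0.4]
opening: 0.0405
```

Run:
```python
from h import *
a,p=snap('wrist','w1');print(ray(p,p['cx'],p['cy']),p['fx'],p['R'])
for X in [(.5396,.0375,.072),(.5375,.1259,.004)]: print(proj(p,X))
```

```text
(array([0.50772575, 0.15664343, 0.38376256]), array([ 0.07110967, -0.23725336, -0.96884171])) 302.4598624069271 [[ 0.96041349  0.27856914  0.00227408]
 [ 0.26934987 -0.93065035  0.24767028]
 [ 0.07110967 -0.23725336 -0.96884171]]
[278.72268756 245.2283349 ]
[297.07531638 160.77407087]
```

View pics/w1.png

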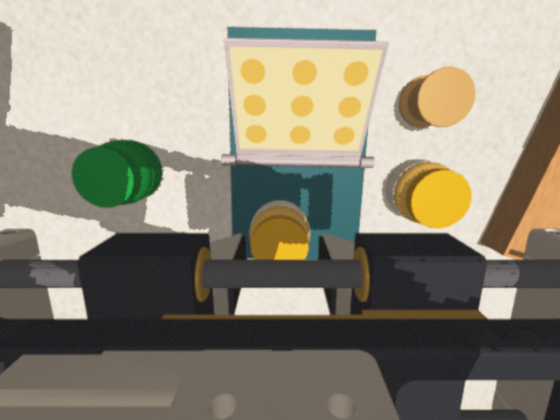

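Wrist view: the spine runs from (228,159) to (368,162) and the jar lid is centred at x≈280, both within 2 px of the predictions. The gap between spine and jar is clear, so I descend behind the jar.

>>> jog_arm(deltas=[0, 0, -0.25, 0, 0, 0, 0, 0, -0.5, 0, 0, 0, 0, 0, -0.75, 0, 0, 0, 0, 0, -1, 0, 0, 0])

```text
time: 2.57
tool_pos: [0.5233, 0.0888, 0.1367]
tool_rot: [-3.141, 0.0, 1.845]
contact_force: [-0.0, 0.6, -0.1]
opening: 0.0405
```

>>> jog_arm(deltas=[0, 0, -0.25, 0, 0, 0, 0, 0, -0.5, 0, 0, 0, 0, 0, -0.75, 0, 0, 0, 0, 0, -1, 0, 0, 0, 0, 0, -1, 0, 0, 0])

```text
time: 2.98
tool_pos: [0.5204, 0.0886, 0.0336]
tool_rot: [-3.133, -0.002, 1.845]
contact_force: [-1.7, -0.5, -0.5]
opening: 0.0403
```

>>> jog_arm(deltas=[0, 0, -0.05, 0, 0, 0, 0, 0, -0.1, 0, 0, 0, 0, 0, -0.1, 0, 0, 0])

```text
time: 3.23
tool_pos: [0.5243, 0.0894, 0.0283]
tool_rot: [3.141, 0.0, 1.846]
contact_force: [-0.8, -0.0, -0.1]
opening: 0.0402
```

>>> jog_arm(deltas=[0.02, -0.08, 0, 0, 0, 0, 0.04, -0.15, 0, 0, 0, 0, 0.06, -0.22, 0, 0, 0, 0, 0.08, -0.3, 0, 0, 0, 0, 0.11, -0.38, 0, 0, 0, 0])

```text
time: 3.65
tool_pos: [0.5353, 0.0511, 0.0284]
tool_rot: [3.141, -0.0, 1.846]
contact_force: [-1.5, 3.7, 5.3]
opening: 0.0404
```

>>> jog_arm(deltas=[0.02, -0.08, 0, 0, 0, 0, 0.04, -0.15, 0, 0, 0, 0, 0.06, -0.22, 0, 0, 0, 0, 0.08, -0.3, 0, 0, 0, 0, 0.11, -0.38, 0, 0, 0, 0])

```text
time: 4.07
tool_pos: [0.546, 0.0132, 0.0279]
tool_rot: [-3.141, -0.0, 1.846]
contact_force: [-1.6, 5.6, 5.2]
opening: 0.0406
```

Run:
```python
from h import *
a,_=snap('scene','s2');b,_=snap('side','d2')
A=cv2.resize(a[155:305,185:385],(400,300),interpolation=cv2.INTER_CUBIC)
B=cv2.resize(b[150:285,210:390],(400,300),interpolation=cv2.INTER_CUBIC)
cv2.imwrite('pics/c2.png',np.hstack([A,B])[:,:,::-1])
```

```text
(no output)
```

View pics/c2.png

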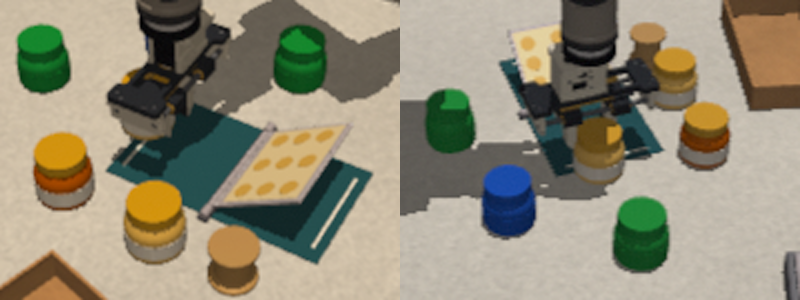

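The jar is upright, cradled and moving straight down the sheet. It is at about (598,150) in the right panel, with the neighbours clear. I continue about 50 mm, then back off.

>>> jog_arm(deltas=[0.02, -0.08, 0, 0, 0, 0, 0.04, -0.15, 0, 0, 0, 0, 0.06, -0.22, 0, 0, 0, 0, 0.08, -0.3, 0, 0, 0, 0, 0.1, -0.36, 0, 0, 0, 0])

```text
time: 4.58
tool_pos: [0.5561, -0.0234, 0.0275]
tool_rot: [-3.141, 0.0, 1.846]
contact_force: [-1.9, 2.0, 0.1]
opening: 0.0401
```

>>> jog_arm(deltas=[0.015, -0.05, 0, 0, 0, 0, 0.03, -0.09, 0, 0, 0, 0, 0.04, -0.13, 0, 0, 0, 0, 0.04, -0.13, 0, 0, 0, 0])

```text
time: 4.92
tool_pos: [0.5603, -0.0363, 0.0277]
tool_rot: [3.141, 0.001, 1.846]
contact_force: [-0.5, -0.2, -0.7]
opening: 0.0403
```

>>> jog_arm(deltas=[-0.02, 0.06, 0, 0, 0, 0, -0.05, 0.19, 0, 0, 0, 0, -0.11, 0.39, 0, 0, 0, 0, -0.11, 0.39, 0, 0, 0, 0])

```text
time: 5.25
tool_pos: [0.5473, 0.0073, 0.0276]
tool_rot: [-3.14, -0.001, 1.849]
contact_force: [-0.6, 1.0, 1.1]
opening: 0.0402
```

>>> jog_arm(deltas=[0, 0, 0.25, 0, 0, 0, 0, 0, 0.5, 0, 0, 0, 0, 0, 0.75, 0, 0, 0, 0, 0, 1, 0, 0, 0], claw=0)

```text
time: 5.58
tool_pos: [0.5486, 0.0046, 0.1289]
tool_rot: [-3.141, 0.0, 1.847]
contact_force: [0.6, -0.3, -0.2]
opening: 0.0185
```

>>> jog_arm(deltas=[0, 0, 0.25, 0, 0, 0, 0, 0, 0.5, 0, 0, 0, 0, 0, 0.75, 0, 0, 0, 0, 0, 1, 0, 0, 0, 0, 0, 1, 0, 0, 0])

```text
time: 6.0
tool_pos: [0.5511, 0.0042, 0.2331]
tool_rot: [3.133, 0.004, 1.847]
contact_force: [0.8, -0.9, 0.2]
opening: 0.0004
```

Run:
```python
from h import *
a,_=snap('scene','s3');b,_=snap('side','d3')
A=cv2.resize(a[155:305,185:385],(800,600),interpolation=cv2.INTER_CUBIC)
B=cv2.resize(b[150:285,210:390],(800,600),interpolation=cv2.INTER_CUBIC)
cv2.imwrite('pics/c3.png',cv2.resize(np.hstack([A[:,:600],B[:,200:]]),(800,400))[:,:,::-1])
```

```text
(no output)
```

View pics/c3.png

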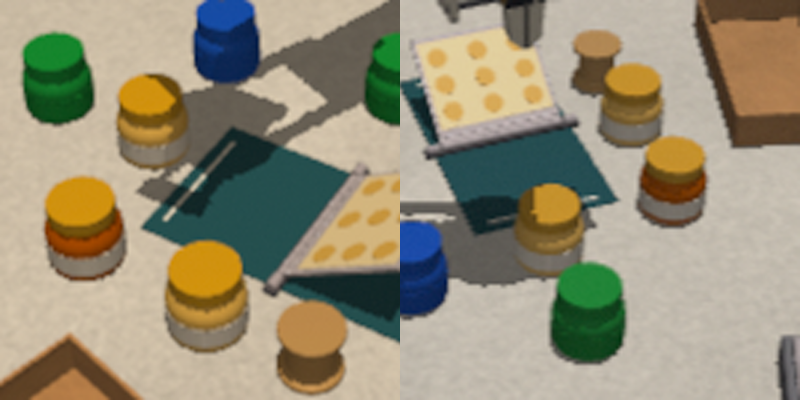

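```bash
cat >> m.py <<'E'
X=tri([ray(pa,*fa((226,146))),ray(pb,*fb((425,305)))]);print('JAR',X,R.T@(X[:2]-O),proj(pa,X)-fa((226,146)))
E
python3 m.py|tail -1
```

```text
JAR [ 0.5724 -0.0726  0.0658] [-0.0197 -0.2005] [-0.2532  0.1328]
```

>>> jog_arm(deltas=[-0.05, 0.23, 0, 0, 0, 0, -0.1, 0.47, 0, 0, 0, 0, -0.14, 0.7, 0, 0, 0, 0, -0.19, 0.935, 0, 0, 0, 0])

```text
time: 6.43
tool_pos: [0.5289, 0.0983, 0.2261]
tool_rot: [-3.139, -0.001, 1.846]
contact_force: [1.1, -0.4, -0.2]
opening: 0.0005
```

>>> jog_arm(deltas=[-0.05, 0.23, 0, 0, 0, 0, -0.1, 0.47, 0, 0, 0, 0, -0.14, 0.7, 0, 0, 0, 0, -0.19, 0.935, 0, 0, 0, 0])

```text
time: 6.77
tool_pos: [0.5098, 0.1919, 0.226]
tool_rot: [-3.139, -0.0, 1.847]
contact_force: [0.5, 0.1, 0.6]
opening: 0.0004
```

>>> jog_arm(deltas=[-0.05, 0.23, 0, 0, 0, 0, -0.1, 0.47, 0, 0, 0, 0, -0.14, 0.7, 0, 0, 0, 0, -0.19, 0.935, 0, 0, 0, 0, -0.19, 0.935, 0, 0, 0, 0])

```text
time: 7.18
tool_pos: [0.4899, 0.2878, 0.2259]
tool_rot: [-3.139, -0.001, 1.85]
contact_force: [-0.5, 0.4, -0.1]
opening: 0.0002
```

>>> jog_arm(deltas=[0, 0, -0.22, 0, 0, 0, 0, 0, -0.44, 0, 0, 0, 0, 0, -0.66, 0, 0, 0, 0, 0, -0.87, 0, 0, 0])

```text
time: 7.52
tool_pos: [0.4909, 0.2837, 0.1384]
tool_rot: [-3.139, 0.001, 1.847]
contact_force: [-0.7, -0.2, 0.2]
opening: 0.001
```

>>> jog_arm(deltas=[0, 0, -0.22, 0, 0, 0, 0, 0, -0.44, 0, 0, 0, 0, 0, -0.66, 0, 0, 0, 0, 0, -0.87, 0, 0, 0, 0, 0, -0.87, 0, 0, 0])

```text
time: 7.93
tool_pos: [0.4886, 0.2824, 0.0487]
tool_rot: [-3.132, 0.001, 1.846]
contact_force: [-1.1, 0.2, -0.1]
opening: 0.0002
```

Run:
```python
from h import *
a,_=snap('scene','s4');b,_=snap('side','d4')
A=cv2.resize(a[155:305,235:385],(400,400),interpolation=cv2.INTER_CUBIC)
B=cv2.resize(b[130:265,210:345],(400,400),interpolation=cv2.INTER_CUBIC)
cv2.imwrite('pics/c4.png',np.hstack([A,B])[:,:,::-1])
print(robot.observe()['tool_pos'])
```

```text
[0.49112679 0.28365281 0.05276305]
```

View pics/c4.png

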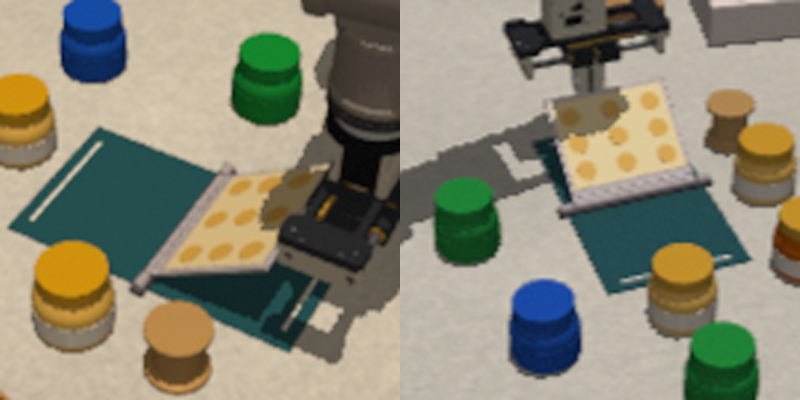

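The picture shows the closed fingers standing just outside the middle of the card's free edge (right panel, tip near (590,90)). The spool and jars are untouched. Next I work out the arc waypoints.

Run:
```python
import numpy as np
W=[(.1645,.0528),(.147,.0528),(.130,.0528)]
th=np.r_[.64:3.1416:22j]; N=['','','']
for t in th:
    s,c=np.sin(t),np.cos(t)
    if t<np.pi/2: W.append((.138*c+.0095+.0025*s,.138*s-.017))
    else: W.append((.103*c+.0095+.0025*s,.018+.103*s-.0025*c))
    N.append(f'{t:.2f}')
W=np.array(W)
for k in range(0,len(W)-1,5):
    print('call')
    for j in range(k+1,min(k+6,len(W))):
        d=W[j]-W[k];print(N[j],np.round([-2.692*d[0],9.631*d[0],10*d[1]],2),W[j].round(3))
```

```text
call
 [ 0.05 -0.17  0.  ] [0.147 0.053]
 [ 0.09 -0.33  0.  ] [0.13  0.053]
0.64 [ 0.12 -0.41  0.13] [0.122 0.065]
0.76 [ 0.14 -0.51  0.25] [0.111 0.078]
0.88 [ 0.17 -0.63  0.36] [0.1   0.089]
call
1.00 [ 0.04 -0.13  0.1 ] [0.086 0.099]
1.12 [ 0.07 -0.26  0.18] [0.072 0.107]
1.24 [ 0.11 -0.41  0.24] [0.057 0.113]
1.35 [ 0.16 -0.56  0.29] [0.042 0.118]
1.47 [ 0.2  -0.71  0.31] [0.025 0.12 ]
call
1.59 [ 0.04 -0.15  0.01] [0.01  0.121]
1.71 [ 0.08 -0.27 -0.  ] [-0.003  0.12 ]
1.83 [ 0.11 -0.38 -0.02] [-0.015  0.118]
1.95 [ 0.14 -0.5  -0.06] [-0.026  0.115]
2.07 [ 0.17 -0.61 -0.11] [-0.038  0.11 ]
call
2.19 [ 0.03 -0.1  -0.06] [-0.048  0.103]
2.31 [ 0.05 -0.2  -0.14] [-0.058  0.096]
2.43 [ 0.08 -0.28 -0.22] [-0.067  0.087]
2.55 [ 0.1  -0.35 -0.32] [-0.074  0.078]
2.67 [ 0.12 -0.42 -0.42] [-0.081  0.067]
call
2.78 [ 0.01 -0.05 -0.11] [-0.086  0.056]
2.90 [ 0.02 -0.09 -0.23] [-0.09   0.045]
3.02 [ 0.03 -0.11 -0.35] [-0.092  0.033]
3.14 [ 0.03 -0.12 -0.47] [-0.094  0.02 ]
```

>>> jog_arm(deltas=[0.05, -0.17, 0, 0, 0, 0, 0.09, -0.33, 0.02, 0, 0, 0, 0.12, -0.41, 0.13, 0, 0, 0, 0.14, -0.51, 0.25, 0, 0, 0, 0.17, -0.63, 0.36, 0, 0, 0])

```text
time: 8.45
tool_pos: [0.5095, 0.2214, 0.0919]
tool_rot: [3.139, -0.001, 1.847]
contact_force: [-0.1, 3.9, 0.6]
opening: 0.0003
```

>>> jog_arm(deltas=[0.04, -0.13, 0.1, 0, 0, 0, 0.07, -0.26, 0.18, 0, 0, 0, 0.11, -0.41, 0.24, 0, 0, 0, 0.16, -0.56, 0.29, 0, 0, 0, 0.2, -0.71, 0.31, 0, 0, 0])

```text
time: 8.87
tool_pos: [0.5298, 0.1486, 0.1222]
tool_rot: [3.14, 0.001, 1.846]
contact_force: [0.9, 2.0, 1.6]
opening: 0.0001
```

Run:
```python
from h import *
a,_=snap('scene','s5');b,_=snap('side','d5')
A=cv2.resize(a[155:305,235:385],(400,400),interpolation=cv2.INTER_CUBIC)
B=cv2.resize(b[130:265,210:345],(400,400),interpolation=cv2.INTER_CUBIC)
cv2.imwrite('pics/c5.png',np.hstack([A,B])[:,:,::-1])
print(robot.observe()['tool_pos'],robot.observe()['contact_force'])
```

```text
[0.53021794 0.14745372 0.12178476] [ 0.65498456  0.16987068 -0.32385415]
```

View pics/c5.png

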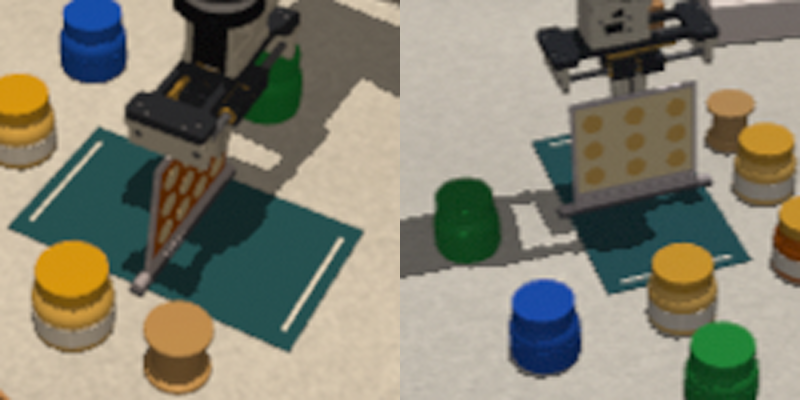

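The card stands near upright, with the amber side showing in the scene view and the fingers behind its edge. I carry on over.

>>> jog_arm(deltas=[0.04, -0.15, 0.01, 0, 0, 0, 0.08, -0.27, 0, 0, 0, 0, 0.11, -0.38, -0.02, 0, 0, 0, 0.14, -0.5, -0.06, 0, 0, 0, 0.17, -0.61, -0.11, 0, 0, 0])

```text
time: 9.38
tool_pos: [0.5463, 0.0882, 0.1094]
tool_rot: [3.141, 0.0, 1.846]
contact_force: [-0.9, 1.5, 0.4]
opening: 0.0005
```

>>> jog_arm(deltas=[0.03, -0.1, -0.06, 0, 0, 0, 0.05, -0.2, -0.14, 0, 0, 0, 0.08, -0.28, -0.22, 0, 0, 0, 0.1, -0.35, -0.32, 0, 0, 0, 0.12, -0.42, -0.42, 0, 0, 0])

```text
time: 9.8
tool_pos: [0.5582, 0.0464, 0.0666]
tool_rot: [-3.141, 0.0, 1.846]
contact_force: [-0.1, 2.0, 1.1]
opening: 0.0005
```

>>> jog_arm(deltas=[0.01, -0.05, -0.11, 0, 0, 0, 0.02, -0.09, -0.23, 0, 0, 0, 0.03, -0.11, -0.33, 0, 0, 0, 0.03, -0.12, -0.4, 0, 0, 0, 0.03, -0.12, -0.44, 0, 0, 0])

```text
time: 10.22
tool_pos: [0.5607, 0.035, 0.0224]
tool_rot: [-3.14, -0.0, 1.846]
contact_force: [0.4, -0.2, 0.2]
opening: 0.0002
```

>>> jog_arm(deltas=[0, 0, -0.02, 0, 0, 0, 0, 0, -0.03, 0, 0, 0, 0, 0, -0.04, 0, 0, 0, 0, 0, -0.04, 0, 0, 0])

```text
time: 10.55
tool_pos: [0.5607, 0.0353, 0.0207]
tool_rot: [-3.141, 0.0, 1.847]
contact_force: [-2.5, -0.6, 6.6]
opening: 0.0006
```

Run:
```python
from h import *
a,_=snap('scene','s6');b,_=snap('side','d6')
A=cv2.resize(a[155:305,235:385],(400,400),interpolation=cv2.INTER_CUBIC)
B=cv2.resize(b[130:265,210:345],(400,400),interpolation=cv2.INTER_CUBIC)
cv2.imwrite('pics/c6.png',np.hstack([A,B])[:,:,::-1])
```

```text
(no output)
```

View pics/c6.png

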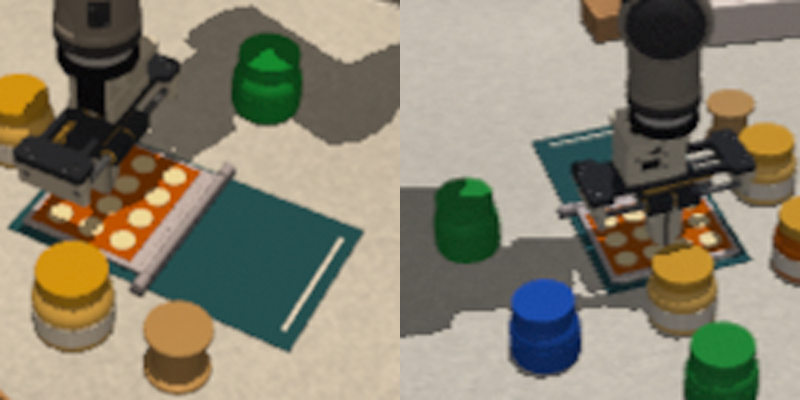

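The card is flat with its amber side up, tip at z≈10 mm and 6.6 N. I press a little more, then lift away.

>>> jog_arm(deltas=[0, 0, -0.02, 0, 0, 0, 0, 0, -0.03, 0, 0, 0, 0, 0, -0.03, 0, 0, 0, 0, 0, -0.03, 0, 0, 0])

```text
time: 10.98
tool_pos: [0.5608, 0.0353, 0.0203]
tool_rot: [3.141, 0.001, 1.847]
contact_force: [-10.4, -1.7, 28.3]
opening: 0.0004
```

>>> jog_arm(deltas=[0, 0, 0.1, 0, 0, 0, 0, 0, 0.3, 0, 0, 0, 0, 0, 0.55, 0, 0, 0, 0, 0, 0.8, 0, 0, 0, 0, 0, 1, 0, 0, 0])

```text
time: 11.4
tool_pos: [0.5614, 0.0355, 0.119]
tool_rot: [3.139, 0.001, 1.847]
contact_force: [0.6, 0.8, -0.1]
opening: 0.0002
```

>>> jog_arm(deltas=[-0.1, 0.2, 0.25, 0, 0, 0, -0.2, 0.4, 0.5, 0, 0, 0, -0.3, 0.6, 0.75, 0, 0, 0, -0.4, 0.8, 1, 0, 0, 0])

```text
time: 11.73
tool_pos: [0.5203, 0.1162, 0.2184]
tool_rot: [3.141, -0.0, 1.846]
contact_force: [-0.1, -0.2, -0.0]
opening: 0.0007
```

>>> jog_arm(deltas=[-0.25, 0.2, 0.1, 0, 0, 0, -0.5, 0.45, 0.2, 0, 0, 0, -0.75, 0.7, 0.3, 0, 0, 0, -1, 0.9, 0.3, 0, 0, 0, -1, 0.9, 0.3, 0, 0, 0])

```text
time: 12.15
tool_pos: [0.4171, 0.2082, 0.248]
tool_rot: [3.141, -0.002, 1.851]
contact_force: [-0.5, -0.1, -0.4]
opening: 0.0002
```

Run:
```python
from h import *
a,_=snap('scene','s7');b,_=snap('side','d7')
A=cv2.resize(a[155:305,205:355],(400,400),interpolation=cv2.INTER_CUBIC)
B=cv2.resize(b[140:275,240:375],(400,400),interpolation=cv2.INTER_CUBIC)
cv2.imwrite('pics/c7.png',np.hstack([A,B])[:,:,::-1])
```

```text
(no output)
```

View pics/c7.png

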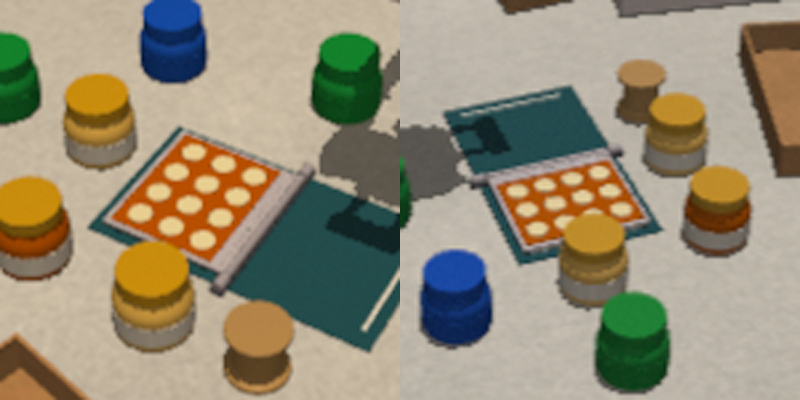

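```bash
cat >> m.py <<'E'
ga=lambda q:(205+q[0]/2.667-.3,155+q[1]/2.667-.3); gb=lambda q:(240+(q[0]-400)/2.963-.3,140+q[1]/2.963-.3)
for k,a,b in(('jar',(98,95),(594,235)),('eN',(182,134),(524,249)),('eF',(106,221),(648,226)),('jar_b',(152,271),(677,115)),('jar_c',(28,203),(719,189)),('spool',(259,326),(641,73))):
    X=tri([ray(pa,*ga(a)),ray(pb,*gb(b))]);print('NOW',k,X,R.T@(X[:2]-O))
E
python3 m.py|grep NOW
python3 - <<'E'
from h import *
print(robot.hand_in())
E
```

```text
NOW jar [ 0.5708 -0.0749  0.0655] [-0.0219 -0.2023]
NOW eN [ 0.5022 -0.0235  0.0038] [-0.0742 -0.1343]
NOW eF [ 0.641   0.0114 -0.0011] [ 0.0689 -0.1381]
NOW jar_b [0.6886 0.133  0.0611] [ 0.1474 -0.0338]
NOW jar_c [ 0.714  -0.0072  0.0625] [ 0.1342 -0.1756]
NOW spool [0.6602 0.2351 0.0514] [0.1476 0.0722]
the job is handed in; nothing more can be done
None
```

The jar is off the sheet and the card lies flat on the right half with its amber side up. The job is handed in; it gives no verdict, so success rests on the checks below.

I cradled the jar between the half-open fingertips and slid it along the table off the right end. Then, with the fingers shut, I turned the card over its spine from its free edge and pressed it down. The fingertips stopped about 10 mm above the table at up to 28 N, and I lifted clear. The run took about 12 s of the 59 s.

**Last checks, from two views just before hand-in:**
- **Jar:** upright in the picture, centre about 202 mm from the spine (182 mm needed).
- **Card:** free edge 134–138 mm from the spine. Its corners measured +4 and -1 mm in height, which agrees with flat; all my stereo heights read about 5 mm low.
- **Bystanders:** jar_b, jar_c and the spool measured within about 5 mm of where they started, which is about my measuring error. I did not measure the tape, labels box or stamp again, but the arm never came near them at table height.
- **Robot:** clear of everything, with about 0 N on the tool.

Partway through the push the tool briefly felt about 5 N upward from the jar. The jar stayed upright, and the force was gone by the end of the push.

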